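# Roll a shaft blank into the V-block

### The job

Roll the round aluminium bar across the bench by pushing on its side, up the ramp and into the groove of the V-block, then push it endways along the groove until its end butts against the stop plate. Do not pick the bar up, and leave the other things where they are.

Things in the scene. Friction and masses are not known exactly. Their poses are not given: they have to be found in the camera images.
- round_bar: Round solid aluminium bar, 40 mm diameter, 130 mm long, flat ends, about 0.42 kg, lying on the bench left of the V-block, free to roll, smooth (friction about 0.4); stops soon after a slow push. Rolls square to its axis. Origin at its middle on its axis, 20 mm above the bench; own x along its axis, +x end away from the robot; y and z turn as it rolls.
- v_block: Low dark steel V-block, fixed. Origin on the bench under the groove's bottom; own x along the groove (away from the robot), z up, y to the side the bar comes from (left). Block from x = -95 to +65 mm, y = -58 to +58 mm. Groove sides slope 30 degrees, bottom 3 mm high; entry lip 11 mm high at y = 14 to 18 mm; back jaw 22 mm high from y = -33 mm.
- ramp_foot (a point): Point on the bench at the foot of the V-block's entry ramp (block frame x = 0, y = +58 mm); from here the ramp climbs evenly to the lip, 11 mm high at y = +18 mm.
- bar_seat (a point): Where the bar's middle lies when seated in the groove with its end against the stop: 26 mm above the bench, at x = 0, y = 0 of the V-block. The bar's near end (-x) then lies 30 mm inside the block's near end, where the groove is open.
- stop_face (a point): Point on the upright steel stop plate at the groove's far (+x) end, on its face towards the robot, 26 mm high (block frame x = +65, y = 0). The plate is 48 mm high, 10 mm thick, from y = -49 to +17 mm.
- square_bar: plain square aluminium bar, 30 x 30 x 110 mm, lying; bystander. Origin at the middle of its underside.
- grease_tin: round grease tin with a green lid, 69 mm across, 33 mm high; bystander near the V-block's back jaw. Origin at the middle of its underside.
- tape_roll: roll of black tape lying flat, 66 mm across, 19 mm high; bystander near the V-block's back jaw. Origin at the middle of its underside.
- bolt: bolt standing on its hexagonal head, 19 mm across, 36 mm high; bystander near the front edge. Origin at the middle of its underside.
- side_cutters: side cutters with red grips, 61 x 142 x 12 mm; bystander at the left of the bench. Origin at the middle of its underside.
- cast_foot: small dark grey casting, 38 x 45 x 50 mm high; bystander at the left of the bench. Origin at the middle of its underside.

How it is judged:
By the outcome, as a careful person would: the job done as asked, in the order asked, and still so for the second after the job is handed in, with the robot touching nothing.
It also fails if it takes over 58 s, if anything falls off the work surface, if the arm or the gripper's body presses on something with over 40 N, if the wrist force passes 120 N, or if a joint passes its speed limit or range.

### The arm

A 6-joint arm with a two-finger parallel gripper is mounted at the origin on a cart in front of the work surface, level with it; the furniture and walls round the work are solid. World frame = base frame: x ahead of the robot, y to its left, z up, the work surface at z = 0. Lengths are in m, angles in degrees, forces in N, time in s.
With the tool pointing down it reaches from about 0.375 to 0.75 m from the base axis. Payload 9 kg.
Tool frame: the origin (TCP) lies between the finger pads; the fingertips stand 25 mm ahead of it and the grasp point (between the pads) lies 6 mm ahead of it; z points along the fingers, y is the line along which they close (so a half turn about z gives the same grasp; the last joint's range is limited). The gripper opens to 85 mm and grips with 20 to 120 N. Pads are 22 mm wide; open, the fingers measure 114 mm over their backs; the gripper's body (76 mm by 85 mm) begins 54 mm behind the grasp point. The pads swing forward as they close: fully open they stand 13 mm farther back than shut.
Start: joints at [-83.348, 5.964, 5.575, 89.605, 0, 77.527], TCP at [0.197, -0.567, 0.256] pointing down, gripper open.
Joint ranges: [-171.21, 171.21], [-48.23, 106.86], [-62.78, 66.21], [-105.2, 120.99], [-86.42, 89.51], [-180, 180]. Speed limits (degrees/s): [127.2, 127.2, 147.25, 180, 180, 180].

### API

Orientations are given as a 3x3 rotation matrix whose columns are the frame's x, y, z axes.
In Python, from workcell import status, viewer, ticket, finder gives the robot as it stands.
- The arm moves only by the tool play_rows, never from a script. Its argument "commands" is a list of rows, each an object with "twist": the turn, a rotation vector about the tool's x, y, z in rad, a list of three; "delta_pos": the shift along the tool's x, y, z in mm, a list of three; "claw": the closure, from -1 (fully open) to 1 (shut). A call has exactly 8 rows; each row shifts and turns the commanded pose from where the row before left it, along the tool's axes as they then stand; what a row does not reach is not made up. A row lasts 1/10 s, in which the tool goes at most 50 mm and 8.59 degrees, less where a joint would pass 70% of its speed; a pose out of reach is approached as far as the arm can. A call is refused whole if a number of a shift passes 50 or a number of a turn 0.15, either way. A call with a gripper value outside its range is refused whole. The fingers move at their own pace and stop on an object; "grip_force" is the grip in N (left out, the last holds). Time passes only in rows, so rows that do not move let the fingers close, or fill a call up. It gives the time, the measured TCP pose, the force, the opening and the grip force at its end, in the units of the state.
- status.get_obs(): the state, without advancing time (a new reading comes with each control period).
- viewer.get_image(name): name is "side" or "top"; returns (picture, depth): 384x512x3 uint8, red, green, blue; 384x512 float32, m along the optical axis (not along the pixel's ray), 0 where there is no reading.
- viewer.get_calibration(name): a dict with "camera_matrix" (3x3 intrinsics, pixels), "dist" ([k1, k2, p1, p2, k3] as OpenCV has them; the pictures are not rectified), "extrinsics" (4x4, takes a point from camera to world coordinates). Camera axes: x right, y down, z forward; pixel columns grow to the right and rows downward; lengths in m; the calibration is good to about 2 mm. A picture is of the moment at which its call begins. get_calibration takes no time and is no camera call.
- ticket.sign_off(): hands the job in; it is judged then, once.
Trained networks look in the newest picture that a camera, given by its name, has taken for a name from the list of things; names that differ only in an ending like _2 or _b are one class to them, and where a whole thing is asked for, a point or a joint stands for the part that bears it (a point fixed in the world has none). Each returns a list of dicts, best first, with "confidence" (0 to 1); they miss things now and then, are a little off and sometimes report something else, mostly with a low value. They report only what shows in the picture. A call takes as long as a camera call.
- finder.spot_in(camera, thing): "extent" ([left, top, right, bottom] as shares, 0 to 1, of the picture: columns of its width, rows of its height, round what is visible of it).
- finder.outline_of(camera, thing): "mask" (384x512 bool, what is visible of it) and "extent" ([left, top, right, bottom] as shares, 0 to 1, of the picture: columns of its width, rows of its height, round what is visible of it).
The state is a dict: "t": time; "joints": joint angles; "joint_velocities": joint speeds; "tau": joint torques, N m; "eef_pos": TCP position; "tcp_rot": TCP orientation; "contact_force": force on the tool from outside, world axes, zero at the start; "torque": the same for the moment, N m; "gripper_width": finger opening in m; "grip_force": force on a finger pad.
Only numpy, scipy, OpenCV 4.12 (cv2) and the standard library are available. Lean on these libraries where they do the work, as an engineer would, in place of code of your own. Each camera call takes 0.05 s, during which the arm holds its last target. There are 200 camera calls.

## Working session

There is one attempt and no reset: what is moved stays moved. The work goes in short steps, Python scripts to look and compute and a tool call to move; the robot and the scene stay as the last step left them, time stands still between calls to the robot, and variables do not carry over. Pictures are saved under pics/ and viewed, at most 10 in all, crops included, and the job is handed in when it is done.

Besides the shell and the picture viewer there is one more tool, called after ">>>" as a command line: name --argument value ..., lists and objects as JSON in quotes. play_rows: Moves the arm, as the interface text tells. Its arguments: {"type":"object","properties":{"commands":{"type":"array"},"grip_force":{"type":"number"}},"required":["commands"]}

```bash
mkdir -p pics
cat > h.py <<'E'
import numpy as np, cv2
from workcell import status, viewer, ticket, finder
def cloud(cam):
    im,d=viewer.get_image(cam); c=viewer.get_calibration(cam)
    K=np.array(c["camera_matrix"]);D=np.array(c["dist"]);T=np.array(c["extrinsics"])
    v,u=np.mgrid[0:384,0:512]
    p=cv2.undistortPoints(np.stack([u,v],-1).reshape(-1,1,2).astype(np.float64),K,D).reshape(384,512,2)
    P=np.concatenate([p*d[...,None],d[...,None]],-1)
    W=P@T[:3,:3].T+T[:3,3]; W[d==0]=np.nan
    return im,W
E
python3 - <<'E'
from h import *
for cam in ["top","side"]:
    im,W=cloud(cam); cv2.imwrite(f"pics/{cam}0.png",im[...,::-1]); np.save(cam+"W.npy",W)
    print(cam,np.array(viewer.get_calibration(cam)["extrinsics"]).round(3).tolist())
    for t in ["round_bar","v_block","grease_tin","tape_roll","bolt","side_cutters","cast_foot","square_bar"]:
        r=finder.outline_of(cam,t)
        for o in r[:2]:
            m=o["mask"]; q=W[m]; q=q[~np.isnan(q[:,0])]
            print(t,round(o["confidence"],2),m.sum(),np.round(np.array(o["extent"])*[512,384,512,384]).tolist(), np.percentile(q,[2,50,98],axis=0).round(3).tolist() if len(q) else None)
            if o is r[0]: np.save(f"{cam}_{t}.npy",m)
s=status.get_obs();print(s["t"],s["eef_pos"],s["tcp_rot"],s["gripper_width"],s["contact_force"])
E
```

```text
top [[-0.015, -0.993, 0.119, 0.443], [-1.0, 0.013, -0.022, 0.056], [0.02, -0.119, -0.993, 0.959], [0.0, 0.0, 0.0, 1.0]]
round_bar 0.78 655 [209.0, 186.0, 230.0, 235.0] [[0.461, 0.112, 0.028], [0.52, 0.129, 0.037], [0.581, 0.146, 0.042]]
v_block 0.61 2729 [270.0, 152.0, 316.0, 215.0] [[0.501, -0.126, -0.0], [0.582, -0.072, 0.01], [0.663, -0.014, 0.047]]
grease_tin 0.93 544 [323.0, 170.0, 348.0, 196.0] [[0.553, -0.213, 0.025], [0.583, -0.182, 0.032], [0.614, -0.151, 0.036]]
grease_tin 0.55 697 [208.0, 187.0, 229.0, 234.0] [[0.459, 0.11, 0.024], [0.519, 0.127, 0.037], [0.58, 0.145, 0.042]]
tape_roll 0.66 422 [319.0, 135.0, 345.0, 161.0] [[0.653, -0.21, 0.0], [0.683, -0.178, 0.018], [0.714, -0.149, 0.022]]
side_cutters 0.89 581 [97.0, 232.0, 150.0, 261.0] [[0.397, 0.309, -0.002], [0.446, 0.366, 0.011], [0.463, 0.437, 0.014]]
cast_foot 0.78 335 [113.0, 185.0, 140.0, 205.0] [[0.537, 0.344, 0.0], [0.557, 0.365, 0.045], [0.58, 0.391, 0.052]]
square_bar 0.61 508 [330.0, 249.0, 374.0, 273.0] [[0.361, -0.264, 0.017], [0.38, -0.211, 0.029], [0.397, -0.161, 0.033]]
side [[0.971, -0.069, 0.228, 0.
[... 357 characters left out ...]
229.0, 319.0, 261.0] [[0.55, -0.221, 0.002], [0.577, -0.204, 0.031], [0.611, -0.159, 0.034]]
tape_roll 0.58 580 [328.0, 232.0, 366.0, 256.0] [[0.65, -0.217, -0.001], [0.679, -0.194, 0.016], [0.713, -0.157, 0.02]]
side_cutters 0.61 180 [190.0, 159.0, 216.0, 176.0] [[0.396, 0.3, -0.001], [0.443, 0.36, 0.009], [0.464, 0.432, 0.013]]
cast_foot 0.72 259 [232.0, 154.0, 253.0, 171.0] [[0.534, 0.339, -0.002], [0.554, 0.355, 0.027], [0.581, 0.44, 0.05]]
0.9 [ 0.19660307 -0.56689253  0.25631452] [[ 9.44799044e-01  3.27650372e-01  1.84846022e-05]
 [ 3.27650372e-01 -9.44799042e-01 -5.84723445e-05]
 [-1.69425096e-06  6.13011020e-05 -9.99999998e-01]] 0.085145319045048 [ 0.06030626  0.64052467 -0.01428519]
```

Run:
```python
from h import *
im=cv2.imread("pics/top0.png"); cv2.imwrite("pics/topc.png",cv2.resize(im[110:290,80:400],None,fx=2.5,fy=2.5,interpolation=cv2.INTER_CUBIC))
for cam in ["top","side"]:
    W=np.load(cam+"W.npy")
    # bar
    b=W[np.load(f"{cam}_round_bar.npy")]; b=b[(b[:,2]>.03)]
    r=cv2.minAreaRect((b[:,:2]*1000).astype(np.float32)); vx=cv2.fitLine((b[:,:2]*1000).astype(np.float32),cv2.DIST_HUBER,0,.01,.01).ravel()
    print(cam,"bar",r,vx)
    # block: stop plate pts
    R=W[(W[...,0]>.45)&(W[...,0]<.72)&(W[...,1]>-.148)&(W[...,1]<.02)&(W[...,2]>.004)]
    s=R[R[:,2]>.038]; print("stop",len(s),cv2.minAreaRect((s[:,:2]*1000).astype(np.float32)),s.mean(0))
    j=R[(R[:,2]>.018)&(R[:,2]<.028)&(R[:,0]<.64)]; print("jaw",len(j),cv2.minAreaRect((j[:,:2]*1000).astype(np.float32)))
    print("blk",len(R),cv2.minAreaRect((R[:,:2]*1000).astype(np.float32)))
```

```text
top bar ((520.6365966796875, 128.7117919921875), (129.487060546875, 33.791107177734375), 0.08740150183439255) [9.9964744e-01 2.6551539e-02 5.1983521e+02 1.2820561e+02]
stop 1239 ((687.5850830078125, -64.1792984008789), (64.79656982421875, 167.4628143310547), 0.01890919916331768) [ 0.70894324 -0.06615915  0.2901833 ]
jaw 599 ((572.0261840820312, -110.3479232788086), (139.52120971679688, 37.748931884765625), 6.699820041656494)
blk 3530 ((590.837646484375, -63.121337890625), (167.4136505126953, 259.35638427734375), 89.51605224609375)
side bar ((518.0535888671875, 122.00533294677734), (128.9622039794922, 32.678489685058594), 2.504934549331665) [9.99476373e-01 3.23573686e-02 5.16911804e+02 1.17443886e+02]
stop 805 ((686.2997436523438, -63.90617370605469), (167.71971130371094, 66.31629180908203), 89.9886474609375) [ 0.70532075 -0.07214254  0.27370136]
jaw 402 ((570.1139526367188, -119.017333984375), (140.53768920898438, 29.345481872558594), 5.966966152191162)
blk 2238 ((606.1131591796875, -63.890296936035156), (167.71971130371094, 226.68951416015625), 89.9886474609375)
```

View pics/topc.png

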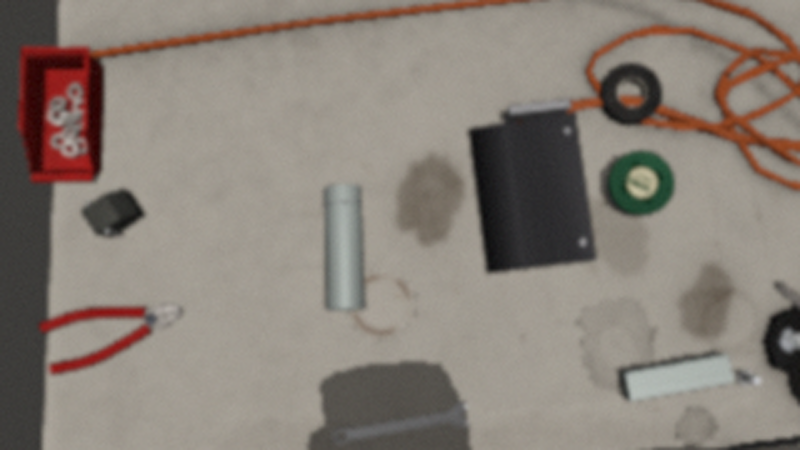

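View pics/side0.png

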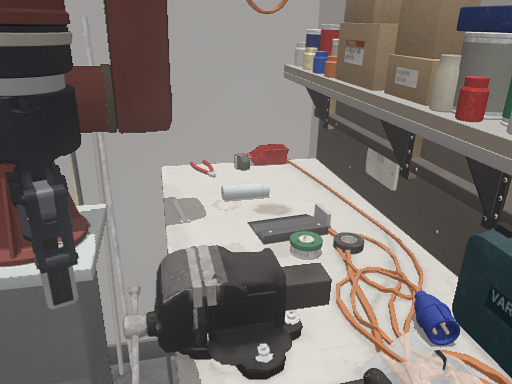

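```bash
cat > fit.py <<'E'
from h import *
from scipy.optimize import least_squares, minimize
def H(x,y):
    z=np.select([y>58,y>18,y>14,y>-33,y>-58],[0*y,11*(58-y)/40,11+0*y,3+np.tan(np.pi/6)*abs(y),22+0*y],0*y)
    z=np.where((x<-95)|(x>65),0,z); return np.where((x>=65)&(x<=75)&(y>-49)&(y<17),48,z)
def fitblk(W):
    m=(W[...,0]>.46)&(W[...,0]<.70)&(W[...,1]>-.145)&(W[...,1]<.04)&(W[...,2]>-.02)&(W[...,2]<.06)
    P=W[m]*1000
    def f(q):
        c,s=np.cos(q[2]),np.sin(q[2]); d=P[:,:2]-q[:2]
        r=P[:,2]-H(c*d[:,0]+s*d[:,1],-s*d[:,0]+c*d[:,1])-q[3]
        return np.mean(np.minimum(abs(r),12))
    best=min((minimize(f,[x,y,a,0],method="Nelder-Mead",options=dict(initial_simplex=[[x,y,a,0],[x+6,y,a,0],[x,y+6,a,0],[x,y,a+.05,0],[x,y,a,1]],maxiter=600)) for x in(585,600) for y in (-60,-75) for a in(.08,.13)),key=lambda r:r.fun)
    return best.x,best.fun
def fitbar(W,x0,y0,z0=20,a0=.03,fixz=False):
    a=(W[...,0]-x0/1e3);b=(W[...,1]-y0/1e3)
    P=W[(abs(a)<.085)&(abs(b)<.032)&(W[...,2]>(z0-6)/1e3)&(W[...,2]<.065)]*1000
    def f(q):
        c,s=np.cos(q[2]),np.sin(q[2]); d=P[:,:2]-q[:2]
        v=-s*d[:,0]+c*d[:,1]; return np.hypot(v,P[:,2]-q[3])-20
    r=least_squares(f,[x0,y0,a0,z0],loss="soft_l1",f_scale=2)
    q=r.x;c,s=np.cos(q[2]),np.sin(q[2]);u=c*(P[:,0]-q[0])+s*(P[:,1]-q[1]); lo,hi=np.percentile(u,[1.5,98.5]);m=(lo+hi)/2
    return (q[0]+m*c,q[1]+m*s,q[2],q[3]),hi-lo
E
python3 - <<'E'
from fit import *
for cam in["top","side"]:
    W=np.load(cam+"W.npy"); print(cam,"blk",fitblk(W)); print("bar",fitbar(W,520,127))
    v=W[(W[...,0]>.2)&(W[...,0]<.62)&(W[...,1]>-.6)&(W[...,1]<-.25)&(W[...,2]>.03)&(W[...,2]<.6)]
    for z in(.1,.15,.2,.25,.3,.4): 
        k=v[v[:,2]>z]; print(z,len(k), k[:,:2].min(0).round(2),k[:,:2].max(0).round(2)) if len(k) else 0
    sh=W[(W[...,0]>.55)&(W[...,0]<1)&(W[...,2]>.1)&(abs(W[...,1])<.3)]; print("shelf", np.percentile(sh,[0,1,5],axis=0).round(3) if len(sh) else 0)
    g=W[np.hypot(W[...,0]-.197,W[...,1]+.567)<.075]; g=g[g[:,2]>.15]; print("tip z",len(g),np.percentile(g[:,2],[0,1,3]) if len(g) else 0)
E
```

```text
top blk (array([ 5.92933411e+02, -6.86113540e+01,  1.08049540e-01, -3.52791693e-01]), np.float64(1.5776716654692335))
bar ((np.float64(520.0709671201275), np.float64(129.76560653942568), np.float64(0.029670073296914887), np.float64(19.682405560810494)), np.float64(126.6011605202284))
0.1 4320 [ 0.28 -0.46] [ 0.53 -0.31]
shelf [[ 0.71  -0.3    0.286]
 [ 0.711 -0.285  0.293]
 [ 0.712 -0.251  0.314]]
tip z 0 0
side blk (array([ 5.91119911e+02, -7.17436811e+01,  1.08231787e-01, -3.52455725e-01]), np.float64(2.609089034638642))
bar ((np.float64(517.376363980542), np.float64(127.88428474410848), np.float64(0.03158105520679522), np.float64(19.58581256052183)), np.float64(128.13070291730537))
0.1 14661 [ 0.2 -0.6] [ 0.53 -0.33]
0.15 7034 [ 0.2 -0.6] [ 0.24 -0.54]
0.2 7034 [ 0.2 -0.6] [ 0.24 -0.54]
0.25 7034 [ 0.2 -0.6] [ 0.24 -0.54]
0.3 7034 [ 0.2 -0.6] [ 0.24 -0.54]
0.4 4437 [ 0.2 -0.6] [ 0.24 -0.54]
shelf [[ 0.709 -0.3    0.1  ]
 [ 0.711 -0.293  0.104]
 [ 0.712 -0.279  0.121]]
tip z 18167 [0.24421143 0.25122936 0.25895225]
```

>>> play_rows --commands '[{"twist":[0,0,0],"delta_pos":[36,-27,0],"claw":-1},{"twist":[0,0,0],"delta_pos":[36,-27,0],"claw":-1},{"twist":[0,0,0],"delta_pos":[36,-27,0],"claw":-1},{"twist":[0,0,0],"delta_pos":[36,-27,0],"claw":-1},{"twist":[0,0,0],"delta_pos":[36,-27,0],"claw":-1},{"twist":[0,0,0],"delta_pos":[36,-27,0],"claw":-1},{"twist":[0,0,0],"delta_pos":[36,-27,0],"claw":-1},{"twist":[0,0,0],"delta_pos":[36,-27,0],"claw":-1}]'

```text
t: 1.7
eef_pos: [0.3987, -0.2669, 0.2565]
tcp_rot: [[0.945, 0.327, 0.001], [0.327, -0.945, -0.001], [0.0, 0.001, -1.0]]
contact_force: [0.2, -0.1, 0.3]
gripper_width: 0.0854
grip_force: 0.0
```

>>> play_rows --commands '[{"twist":[0,0,0],"delta_pos":[24,-31,0],"claw":-1},{"twist":[0,0,0],"delta_pos":[24,-31,0],"claw":-1},{"twist":[0,0,0],"delta_pos":[24,-31,0],"claw":-1},{"twist":[0,0,0],"delta_pos":[24,-31,0],"claw":-1},{"twist":[0,0,0],"delta_pos":[24,-31,0],"claw":-1},{"twist":[0,0,0],"delta_pos":[24,-31,0],"claw":-1},{"twist":[0,0,0],"delta_pos":[24,-31,0],"claw":-1},{"twist":[0,0,0],"delta_pos":[24,-31,0],"claw":-1}]'

```text
t: 2.5
eef_pos: [0.4984, 0.0304, 0.2565]
tcp_rot: [[0.945, 0.328, 0.001], [0.328, -0.945, -0.0], [0.001, 0.0, -1.0]]
contact_force: [0.5, 0.2, 0.4]
gripper_width: 0.0853
grip_force: 0.0
```

>>> play_rows --commands '[{"twist":[0,0,-0.14],"delta_pos":[0,0,0],"claw":-1},{"twist":[0,0,-0.14],"delta_pos":[0,0,0],"claw":-1},{"twist":[0,0,-0.14],"delta_pos":[0,0,0],"claw":-1},{"twist":[0,0,-0.14],"delta_pos":[0,0,0],"claw":-1},{"twist":[0,0,-0.14],"delta_pos":[0,0,0],"claw":-1},{"twist":[0,0,-0.14],"delta_pos":[0,0,0],"claw":-1},{"twist":[0,0,-0.14],"delta_pos":[0,0,0],"claw":-1},{"twist":[0,0,-0.14],"delta_pos":[0,0,0],"claw":-1}]'

```text
t: 3.3
eef_pos: [0.4981, 0.0287, 0.2563]
tcp_rot: [[0.111, 0.994, 0.0], [0.994, -0.111, -0.0], [-0.0, 0.0, -1.0]]
contact_force: [-0.7, -0.3, 0.6]
gripper_width: 0.0856
grip_force: 0.0
```

>>> play_rows --commands '[{"twist":[0,0,-0.142],"delta_pos":[0,0,0],"claw":-1},{"twist":[0,0,0],"delta_pos":[39,6,0],"claw":-1},{"twist":[0,0,0],"delta_pos":[39,6,0],"claw":-1},{"twist":[0,0,0],"delta_pos":[39,6,0],"claw":-1},{"twist":[0,0,0],"delta_pos":[39,6,0],"claw":-1},{"twist":[0,0,0],"delta_pos":[0,0,45],"claw":-1},{"twist":[0,0,0],"delta_pos":[0,0,45],"claw":-1},{"twist":[0,0,0],"delta_pos":[0,0,40],"claw":-1}]'

```text
t: 4.1
eef_pos: [0.5178, 0.1858, 0.1244]
tcp_rot: [[-0.026, 1.0, -0.0], [1.0, 0.026, -0.0], [-0.0, -0.0, -1.0]]
contact_force: [0.2, 0.2, 0.1]
gripper_width: 0.0855
grip_force: 0.0
```

>>> play_rows --commands '[{"twist":[0,0,0],"delta_pos":[0,0,30],"claw":-1},{"twist":[0,0,0],"delta_pos":[0,0,25],"claw":-1},{"twist":[0,0,0],"delta_pos":[0,0,15],"claw":-1},{"twist":[0,0,0],"delta_pos":[0,0,10],"claw":-1},{"twist":[0,0,0],"delta_pos":[0,0,10],"claw":-1},{"twist":[0,0,0],"delta_pos":[0,0,7],"claw":-1},{"twist":[0,0,0],"delta_pos":[0,0,3],"claw":-1},{"twist":[0,0,0],"delta_pos":[0,0,0],"claw":-1}]'

```text
t: 4.9
eef_pos: [0.5183, 0.1853, 0.0264]
tcp_rot: [[-0.025, 1.0, 0.0], [1.0, 0.025, -0.0], [-0.0, 0.0, -1.0]]
contact_force: [-0.1, 0.3, -0.7]
gripper_width: 0.0857
grip_force: 0.0
```

Run:
```python
from fit import *
s=status.get_obs();print(s["t"],s["eef_pos"],s["contact_force"])
im,W=cloud("side"); cv2.imwrite("pics/s1.png",cv2.resize(im[120:280,140:370],None,fx=3,fy=3,interpolation=cv2.INTER_CUBIC)[...,::-1])
print(fitbar(W,519,129))
p=s["eef_pos"]; g=W[(abs(W[...,0]-p[0])<.07)&(abs(W[...,1]-p[1])<.018)&(W[...,2]<.06)&(W[...,2]>.006)]; print(len(g),g.min(0) if len(g) else 0)
```

```text
4.9 [0.51831969 0.18528393 0.02638321] [-0.06990328  0.28579141 -0.65680835]
((np.float64(517.0824832044358), np.float64(128.01165250679531), np.float64(0.027300171619203017), np.float64(19.506109819269437)), np.float64(127.39639991600632))
148 [0.45419497 0.16830136 0.01882941]
```

View pics/s1.png

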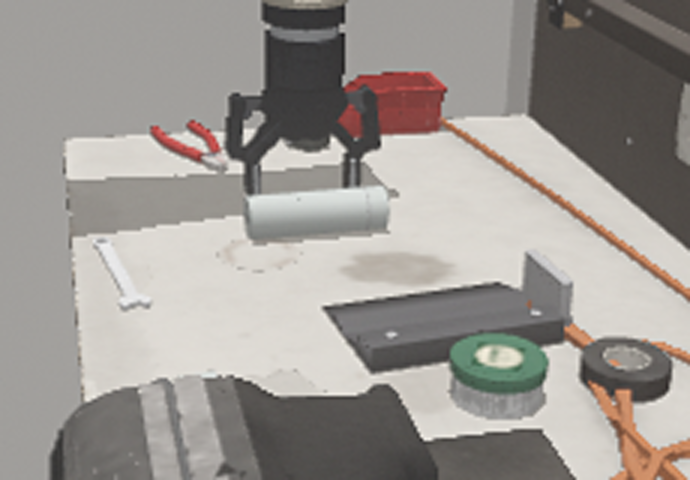

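>>> play_rows --commands '[{"twist":[0,0,0],"delta_pos":[-6,0,0],"claw":-1},{"twist":[0,0,0],"delta_pos":[-6,0,0],"claw":-1},{"twist":[0,0,0],"delta_pos":[-5,0,0],"claw":-1},{"twist":[0,0,0],"delta_pos":[-4,0,0],"claw":-1},{"twist":[0,0,0],"delta_pos":[-4,0,0],"claw":-1},{"twist":[0,0,0],"delta_pos":[-4,0,0],"claw":-1},{"twist":[0,0,0],"delta_pos":[-5,0,0],"claw":-1},{"twist":[0,0,0],"delta_pos":[-5,0,0],"claw":-1}]'

```text
t: 5.75
eef_pos: [0.5192, 0.1459, 0.0263]
tcp_rot: [[-0.025, 1.0, 0.0], [1.0, 0.025, -0.0], [-0.0, 0.0, -1.0]]
contact_force: [0.6, 0.3, -0.1]
gripper_width: 0.0853
grip_force: 0.2
```

>>> play_rows --commands '[{"twist":[0,0,-0.006],"delta_pos":[-5,0,0],"claw":-1},{"twist":[0,0,-0.006],"delta_pos":[-5,0,0],"claw":-1},{"twist":[0,0,-0.006],"delta_pos":[-5,0,0],"claw":-1},{"twist":[0,0,-0.006],"delta_pos":[-5,0,0],"claw":-1},{"twist":[0,0,-0.006],"delta_pos":[-5,0,0],"claw":-1},{"twist":[0,0,-0.006],"delta_pos":[-5,0,0],"claw":-1},{"twist":[0,0,-0.006],"delta_pos":[-5,0,0],"claw":-1},{"twist":[0,0,-0.006],"delta_pos":[-5,0,0],"claw":-1}]'

```text
t: 6.55
eef_pos: [0.521, 0.1059, 0.0263]
tcp_rot: [[-0.073, 0.997, 0.0], [0.997, 0.073, -0.0], [-0.0, 0.0, -1.0]]
contact_force: [0.3, -0.1, -0.2]
gripper_width: 0.0853
grip_force: 0.1
```

```bash
cat > chk.py <<'E'
from fit import *
import sys
s=status.get_obs();p=s["eef_pos"];R=np.array(s["tcp_rot"])
print(s["t"],p.round(4),"yaw",np.degrees(np.arctan2(R[1,1],R[0,1])).round(2),s["contact_force"])
g=(float(sys.argv[1]),float(sys.argv[2]),float(sys.argv[3]))
for cam in["side","top"]:
    im,W=cloud(cam); cv2.imwrite(f"pics/{cam}_{s['t']:.1f}.png",cv2.resize(im[120:280,140:370],None,fx=3,fy=3,interpolation=cv2.INTER_CUBIC)[...,::-1])
    (x,y,a,z),L=fitbar(W,*g); c,sn=np.cos(.108),np.sin(.108); d=(x-592,y+70)
    print(cam,"bar",round(x,1),round(y,1),"yaw",round(np.degrees(a),2),"z",round(z,1),"L",round(L,1),"block xy",round(c*d[0]+sn*d[1],1),round(-sn*d[0]+c*d[1],1))
E
python3 chk.py 519 77 20
```

```text
6.55 [0.521  0.1059 0.0263] yaw 4.21 [ 0.33003801 -0.09293325 -0.24772812]
side bar 519.1 74.6 yaw 1.71 z 23.1 L 128.9 block xy -56.9 151.6
top bar 485.9 71.8 yaw 0.32 z 21.1 L 56.9 block xy -90.2 152.4
```

>>> play_rows --commands '[{"twist":[0,0,-0.005],"delta_pos":[-5,0,0],"claw":-1},{"twist":[0,0,-0.005],"delta_pos":[-5,0,0],"claw":-1},{"twist":[0,0,-0.005],"delta_pos":[-5,0,0],"claw":-1},{"twist":[0,0,-0.005],"delta_pos":[-5,0,0],"claw":-1},{"twist":[0,0,-0.005],"delta_pos":[-5,0,0],"claw":-1},{"twist":[0,0,-0.005],"delta_pos":[-5,0,0],"claw":-1},{"twist":[0,0,-0.005],"delta_pos":[-5,0,0],"claw":-1},{"twist":[0,0,0],"delta_pos":[-5,0,0],"claw":-1}]'

```text
t: 7.45
eef_pos: [0.5246, 0.066, 0.0263]
tcp_rot: [[-0.108, 0.994, -0.0], [0.994, 0.108, -0.0], [-0.0, -0.0, -1.0]]
contact_force: [0.6, 1.0, 0.5]
gripper_width: 0.0852
grip_force: 0.2
```

```bash
python3 chk.py 521 34 20
```

```text
7.45 [0.5246 0.066  0.0263] yaw 6.2 [0.59659343 0.97538599 0.47473395]
side bar 520.4 33.1 yaw 2.03 z 22.2 L 129.3 block xy -60.1 110.2Traceback (most recent call last):
  File "chk.py", line 8, in <module>
    (x,y,a,z),L=fitbar(W,*g); c,sn=np.cos(.108),np.sin(.108); d=(x-592,y+70)
                ~~~~~~^^^^^^
  File "fit.py", line 22, in fitbar
    q=r.x;c,s=np.cos(q[2]),np.sin(q[2]);u=c*(P[:,0]-q[0])+s*(P[:,1]-q[1]); lo,hi=np.percentile(u,[1.5,98.5]);m=(lo+hi)/2
                                                                                 ~~~~~~~~~~~~~^^^^^^^^^^^^^^
    return _quantile_unchecked(
        a, q, axis, out, overwrite_input, method, keepdims, weights)
    return _ureduce(a,
                    func=_quantile_ureduce_func,
    ...<5 lines>...
                    overwrite_input=overwrite_input,
                    method=method)
    r = func(a, **kwargs)
    result = _quantile(arr,
                       quantiles=q,
    ...<2 lines>...
                       out=out,
                       weights=wgt)
    slices_having_nans = np.isnan(arr[-1, ...])
                                  ~~~^^^^^^^^^
IndexError: index -1 is out of bounds for axis 0 with size 0
```

View pics/top_7.5.png

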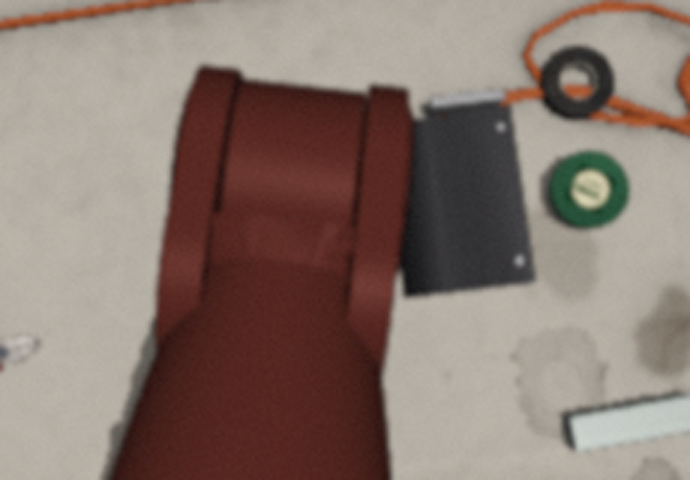

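```bash
ls pics; sed -i 's/^for cam in.*/for cam in ["side"]:/' chk.py
```

```text
s1.png
side0.png
side_6.5.png
side_7.5.png
top0.png
top_6.5.png
top_7.5.png
topc.png
```

>>> play_rows --commands '[{"twist":[0,0,0],"delta_pos":[-5,0,0],"claw":-1},{"twist":[0,0,0],"delta_pos":[-5,0,0],"claw":-1},{"twist":[0,0,0],"delta_pos":[-5,0,0],"claw":-1},{"twist":[0,0,0],"delta_pos":[-5,0,0],"claw":-1},{"twist":[0,0,0],"delta_pos":[-5,0,0],"claw":-1},{"twist":[0,0,0],"delta_pos":[-5,0,0],"claw":-1},{"twist":[0,0,0],"delta_pos":[-5,0,0],"claw":-1},{"twist":[0,0,0],"delta_pos":[-5,0,0],"claw":-1}]'

```text
t: 8.35
eef_pos: [0.529, 0.0263, 0.0263]
tcp_rot: [[-0.108, 0.994, 0.0], [0.994, 0.108, -0.0], [-0.0, 0.0, -1.0]]
contact_force: [-0.2, -0.2, 0.4]
gripper_width: 0.0856
grip_force: 0.1
```

>>> play_rows --commands '[{"twist":[0,0,0],"delta_pos":[-4,0,0],"claw":-1},{"twist":[0,0,0],"delta_pos":[-4,0,0],"claw":-1},{"twist":[0,0,0],"delta_pos":[-4,0,0],"claw":-1},{"twist":[0,0,0],"delta_pos":[-4,0,0],"claw":-1},{"twist":[0,0,0],"delta_pos":[-4,0,0],"claw":-1},{"twist":[0,0,0],"delta_pos":[-3,0,0],"claw":-1},{"twist":[0,0,0],"delta_pos":[-3,0,0],"claw":-1},{"twist":[0,0,0],"delta_pos":[-3,0,0],"claw":-1}]'

```text
t: 9.15
eef_pos: [0.5321, -0.0022, 0.0263]
tcp_rot: [[-0.108, 0.994, 0.0], [0.994, 0.108, 0.0], [0.0, 0.0, -1.0]]
contact_force: [-0.5, 4.0, 2.6]
gripper_width: 0.0854
grip_force: 2.4
```

```bash
python3 chk.py 525 -37 25; ls pics | grep side_
```

```text
9.15 [ 0.5321 -0.0022  0.0263] yaw 6.2 [-0.52703307  3.98321964  2.63479589]
side bar 524.1 -32.9 yaw 6.0 z 26.2 L 128.4 block xy -63.5 44.2
side_6.5.png
side_7.5.png
side_9.2.png
```

>>> play_rows --commands '[{"twist":[0,0,0],"delta_pos":[-3,0,0],"claw":-1},{"twist":[0,0,0],"delta_pos":[-3,0,0],"claw":-1},{"twist":[0,0,0],"delta_pos":[-3,0,0],"claw":-1},{"twist":[0,0,0],"delta_pos":[-3,0,0],"claw":-1},{"twist":[0,0,0],"delta_pos":[-3,0,0],"claw":-1},{"twist":[0,0,0],"delta_pos":[-3,0,0],"claw":-1},{"twist":[0,0,0],"delta_pos":[-3,0,0],"claw":-1},{"twist":[0,0,0],"delta_pos":[-3,0,0],"claw":-1}]'

```text
t: 10.0
eef_pos: [0.5346, -0.0264, 0.0262]
tcp_rot: [[-0.108, 0.994, -0.0], [0.994, 0.108, -0.001], [-0.001, -0.0, -1.0]]
contact_force: [0.2, -0.2, -0.5]
gripper_width: 0.0856
grip_force: 0.3
```

```bash
python3 chk.py 526 -57 30; ls pics | grep side_
```

```text
10.0 [ 0.5346 -0.0264  0.0262] yaw 6.18 [ 0.16473672 -0.20568741 -0.4761777 ]
side bar 528.8 -57.2 yaw 6.1 z 32.1 L 132.8 block xy -61.4 19.6
side_10.0.png
side_6.5.png
side_7.5.png
side_9.2.png
```

>>> play_rows --commands '[{"twist":[0,0,0],"delta_pos":[-2,0,0],"claw":-1},{"twist":[0,0,0],"delta_pos":[-2,0,0],"claw":-1},{"twist":[0,0,0],"delta_pos":[-2,0,0],"claw":-1},{"twist":[0,0,0],"delta_pos":[-2,0,0],"claw":-1},{"twist":[0,0,0],"delta_pos":[-2,0,0],"claw":-1},{"twist":[0,0,0],"delta_pos":[0,0,0],"claw":-1},{"twist":[0,0,0],"delta_pos":[0,0,0],"claw":-1},{"twist":[0,0,0],"delta_pos":[0,0,0],"claw":-1}]'

```text
t: 10.85
eef_pos: [0.5357, -0.0358, 0.0263]
tcp_rot: [[-0.108, 0.994, -0.0], [0.994, 0.108, -0.0], [-0.0, -0.0, -1.0]]
contact_force: [0.3, 0.8, -0.0]
gripper_width: 0.0852
grip_force: 0.0
```

```bash
python3 chk.py 530 -75 26; ls pics | grep side_
```

```text
10.85 [ 0.5357 -0.0358  0.0263] yaw 6.19 [ 0.25238524  0.84773031 -0.01700452]
side bar 528.8 -76.1 yaw 5.05 z 26.6 L 128.2 block xy -63.5 0.8
side_10.0.png
side_10.8.png
side_6.5.png
side_7.5.png
side_9.2.png
```

>>> play_rows --commands '[{"twist":[0,0,0],"delta_pos":[10,0,0],"claw":-1},{"twist":[0,0,0],"delta_pos":[15,0,0],"claw":-1},{"twist":[0,0,0],"delta_pos":[0,0,-35],"claw":-1},{"twist":[0,0,0],"delta_pos":[0,0,-35],"claw":-1},{"twist":[0,0,0],"delta_pos":[0,0,-30],"claw":-1},{"twist":[0,0,0],"delta_pos":[-20,-40,0],"claw":1},{"twist":[0,0,0],"delta_pos":[-20,-40,0],"claw":1},{"twist":[0,0,0],"delta_pos":[-25,-43,0],"claw":1}]'

```text
t: 11.7
eef_pos: [0.4168, -0.0879, 0.1263]
tcp_rot: [[-0.111, 0.994, 0.0], [0.994, 0.111, -0.0], [-0.0, 0.0, -1.0]]
contact_force: [-0.8, -0.9, -0.3]
gripper_width: 0.0438
grip_force: 0.0
```

>>> play_rows --commands '[{"twist":[0,0,0],"delta_pos":[0,0,0],"claw":1},{"twist":[0,0,0],"delta_pos":[0,0,0],"claw":1},{"twist":[0,0,0],"delta_pos":[0,0,20],"claw":1},{"twist":[0,0,0],"delta_pos":[0,0,20],"claw":1},{"twist":[0,0,0],"delta_pos":[0,0,15],"claw":1},{"twist":[0,0,0],"delta_pos":[0,0,15],"claw":1},{"twist":[0,0,0],"delta_pos":[0,0,10],"claw":1},{"twist":[0,0,0],"delta_pos":[0,0,3],"claw":1}]'

```text
t: 12.5
eef_pos: [0.4176, -0.0877, 0.0422]
tcp_rot: [[-0.109, 0.994, -0.001], [0.994, 0.109, 0.001], [0.001, -0.001, -1.0]]
contact_force: [-0.4, 0.4, 0.1]
gripper_width: -0.0003
grip_force: 0.0
```

```bash
python3 chk.py 530 -75 26; ls pics | grep side_1
```

```text
12.5 [ 0.4176 -0.0877  0.0422] yaw 6.28 [-0.37273832  0.39015314  0.07288492]
side bar 528.8 -77.1 yaw 5.79 z 25.5 L 128.3 block xy -63.6 -0.3
side_10.0.png
side_10.8.png
side_12.5.png
```

View pics/side_12.5.png

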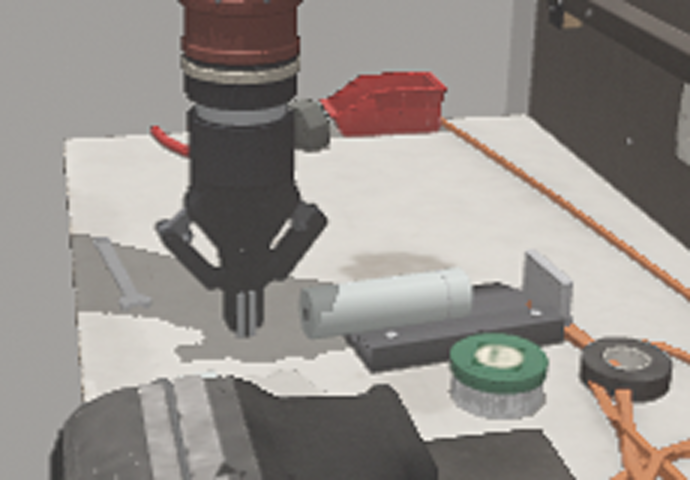

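>>> play_rows --commands '[{"twist":[0,0,0],"delta_pos":[0,8,0],"claw":1},{"twist":[0,0,0],"delta_pos":[0,8,0],"claw":1},{"twist":[0,0,0],"delta_pos":[0,6,0],"claw":1},{"twist":[0,0,0],"delta_pos":[0,4,0],"claw":1},{"twist":[0,0,0],"delta_pos":[0,4,0],"claw":1},{"twist":[0,0,0],"delta_pos":[0,4,0],"claw":1},{"twist":[0,0,0],"delta_pos":[0,4,0],"claw":1},{"twist":[0,0,0],"delta_pos":[0,4,0],"claw":1}]'

```text
t: 13.35
eef_pos: [0.4595, -0.0844, 0.0433]
tcp_rot: [[-0.108, 0.994, -0.001], [0.994, 0.108, -0.0], [-0.0, -0.001, -1.0]]
contact_force: [-2.5, -0.4, 1.4]
gripper_width: -0.0001
grip_force: 1.4
```

>>> play_rows --commands '[{"twist":[0,0,0],"delta_pos":[0,5,0],"claw":1},{"twist":[0,0,0],"delta_pos":[0,5,0],"claw":1},{"twist":[0,0,0],"delta_pos":[0,5,0],"claw":1},{"twist":[0,0,0],"delta_pos":[0,5,0],"claw":1},{"twist":[0,0,0],"delta_pos":[0,5,0],"claw":1},{"twist":[0,0,0],"delta_pos":[0,5,0],"claw":1},{"twist":[0,0,0],"delta_pos":[0,5,0],"claw":1},{"twist":[0,0,0],"delta_pos":[0,5,0],"claw":1}]'

```text
t: 14.15
eef_pos: [0.4997, -0.08, 0.0433]
tcp_rot: [[-0.108, 0.994, -0.0], [0.994, 0.108, -0.0], [-0.0, -0.0, -1.0]]
contact_force: [-2.2, -1.0, 0.5]
gripper_width: -0.0003
grip_force: 1.2
```

```bash
python3 chk.py 580 -72 26; ls pics | grep side_1
```

```text
14.15 [ 0.4997 -0.08    0.0433] yaw 6.19 [-2.18489574 -1.01774337  0.49307085]
side bar 578.1 -72.0 yaw 4.04 z 26.1 L 163.4 block xy -14.0 -0.5
side_10.0.png
side_10.8.png
side_12.5.png
side_14.2.png
```

>>> play_rows --commands '[{"twist":[0,0,0],"delta_pos":[0,2,0],"claw":1},{"twist":[0,0,0],"delta_pos":[0,2,0],"claw":1},{"twist":[0,0,0],"delta_pos":[0,2,0],"claw":1},{"twist":[0,0,0],"delta_pos":[0,1,0],"claw":1},{"twist":[0,0,0],"delta_pos":[0,1,0],"claw":1},{"twist":[0,0,0],"delta_pos":[0,1,0],"claw":1},{"twist":[0,0,0],"delta_pos":[0,1,0],"claw":1},{"twist":[0,0,0],"delta_pos":[0,0,0],"claw":1}]'

```text
t: 15.0
eef_pos: [0.5094, -0.079, 0.0433]
tcp_rot: [[-0.108, 0.994, 0.0], [0.994, 0.108, -0.0], [-0.0, 0.0, -1.0]]
contact_force: [-0.9, -0.4, 0.7]
gripper_width: -0.0004
grip_force: 0.7
```

>>> play_rows --commands '[{"twist":[0,0,0],"delta_pos":[0,0.5,0],"claw":1},{"twist":[0,0,0],"delta_pos":[0,0.5,0],"claw":1},{"twist":[0,0,0],"delta_pos":[0,0.5,0],"claw":1},{"twist":[0,0,0],"delta_pos":[0,0.5,0],"claw":1},{"twist":[0,0,0],"delta_pos":[0,0.5,0],"claw":1},{"twist":[0,0,0],"delta_pos":[0,0.5,0],"claw":1},{"twist":[0,0,0],"delta_pos":[0,0,0],"claw":1},{"twist":[0,0,0],"delta_pos":[0,0,0],"claw":1}]'

```text
t: 15.8
eef_pos: [0.5123, -0.0787, 0.0433]
tcp_rot: [[-0.108, 0.994, 0.0], [0.994, 0.108, -0.0], [-0.0, 0.0, -1.0]]
contact_force: [-2.1, 0.0, 0.8]
gripper_width: -0.0001
grip_force: 0.9
```

>>> play_rows --commands '[{"twist":[0,0,0],"delta_pos":[0,0.5,0],"claw":1},{"twist":[0,0,0],"delta_pos":[0,0.5,0],"claw":1},{"twist":[0,0,0],"delta_pos":[0,0.5,0],"claw":1},{"twist":[0,0,0],"delta_pos":[0,0.5,0],"claw":1},{"twist":[0,0,0],"delta_pos":[0,0,0],"claw":1},{"twist":[0,0,0],"delta_pos":[0,0,0],"claw":1},{"twist":[0,0,0],"delta_pos":[0,0,0],"claw":1},{"twist":[0,0,0],"delta_pos":[0,0,0],"claw":1}]'

```text
t: 16.6
eef_pos: [0.5137, -0.0785, 0.0433]
tcp_rot: [[-0.108, 0.994, -0.001], [0.994, 0.108, -0.0], [-0.0, -0.001, -1.0]]
contact_force: [-6.2, -1.2, 2.7]
gripper_width: -0.0001
grip_force: 2.9
```

Run:
```python
from fit import *
s=status.get_obs()
im,W=cloud("side"); cv2.imwrite("pics/e1.png",cv2.resize(im[180:260,220:350],None,fx=6,fy=6,interpolation=cv2.INTER_CUBIC)[...,::-1])
P=W.reshape(-1,3)*1000; c,sn=np.cos(.108),np.sin(.108); d=P[:,:2]-[592,-70]; xb=c*d[:,0]+sn*d[:,1]; yb=-sn*d[:,0]+c*d[:,1]
m=(abs(yb)<14)&(P[:,2]>30)&(P[:,2]<52)&(xb>-120)&(xb<90); h,e=np.histogram(xb[m],np.arange(-120,91,3)); print(list(zip(e.astype(int).tolist(),h.tolist())))
```

```text
[(-120, 0), (-117, 0), (-114, 0), (-111, 0), (-108, 0), (-105, 0), (-102, 0), (-99, 0), (-96, 13), (-93, 18), (-90, 13), (-87, 15), (-84, 10), (-81, 12), (-78, 10), (-75, 4), (-72, 11), (-69, 10), (-66, 8), (-63, 8), (-60, 8), (-57, 8), (-54, 6), (-51, 6), (-48, 6), (-45, 7), (-42, 8), (-39, 8), (-36, 6), (-33, 7), (-30, 7), (-27, 7), (-24, 6), (-21, 10), (-18, 7), (-15, 8), (-12, 6), (-9, 6), (-6, 7), (-3, 9), (0, 7), (3, 5), (6, 8), (9, 7), (12, 8), (15, 6), (18, 7), (21, 6), (24, 7), (27, 5), (30, 7), (33, 4), (36, 11), (39, 6), (42, 6), (45, 7), (48, 7), (51, 4), (54, 5), (57, 9), (60, 10), (63, 10), (66, 8), (69, 6), (72, 1), (75, 0), (78, 0), (81, 0), (84, 0), (87, 0)]
```

View pics/e1.png

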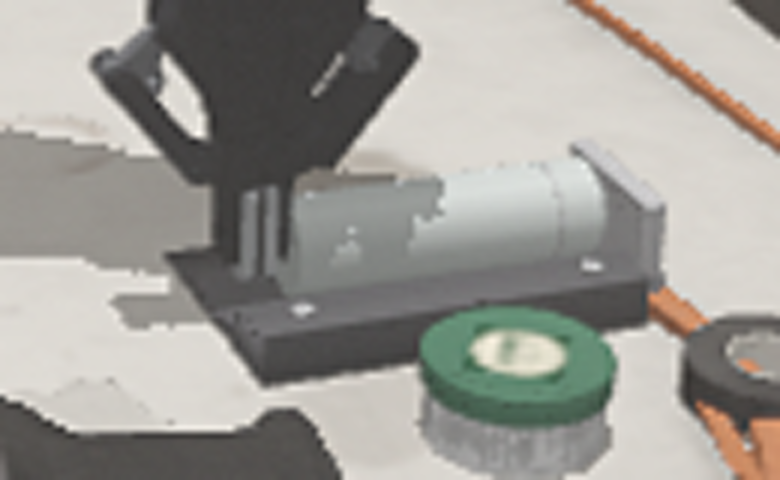

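>>> play_rows --commands '[{"twist":[0,0,0],"delta_pos":[0,0.5,0],"claw":1},{"twist":[0,0,0],"delta_pos":[0,0.5,0],"claw":1},{"twist":[0,0,0],"delta_pos":[0,0,0],"claw":1},{"twist":[0,0,0],"delta_pos":[0,0,0],"claw":1},{"twist":[0,0,0],"delta_pos":[0,0,0],"claw":1},{"twist":[0,0,0],"delta_pos":[0,0,0],"claw":1},{"twist":[0,0,0],"delta_pos":[0,0,0],"claw":1},{"twist":[0,0,0],"delta_pos":[0,0,0],"claw":1}]'

```text
t: 17.45
eef_pos: [0.5139, -0.0785, 0.0432]
tcp_rot: [[-0.107, 0.994, -0.003], [0.994, 0.107, -0.001], [-0.0, -0.003, -1.0]]
contact_force: [-10.8, -2.2, 7.2]
gripper_width: 0.0003
grip_force: 5.8
```

>>> play_rows --commands '[{"twist":[0,0,0],"delta_pos":[0,-1,0],"claw":1},{"twist":[0,0,0],"delta_pos":[0,-2,0],"claw":1},{"twist":[0,0,0],"delta_pos":[0,-12,0],"claw":1},{"twist":[0,0,0],"delta_pos":[0,-25,0],"claw":1},{"twist":[0,0,0],"delta_pos":[0,-25,-10],"claw":1},{"twist":[0,0,0],"delta_pos":[0,-10,-35],"claw":1},{"twist":[0,0,0],"delta_pos":[0,0,-45],"claw":1},{"twist":[0,0,0],"delta_pos":[0,0,-45],"claw":1}]'

```text
t: 18.25
eef_pos: [0.4403, -0.0863, 0.1797]
tcp_rot: [[-0.108, 0.994, 0.001], [0.994, 0.108, 0.0], [-0.0, 0.001, -1.0]]
contact_force: [0.9, -1.1, -0.1]
gripper_width: 0.0001
grip_force: 0.0
```

```bash
python3 chk.py 592 -70 26
python3 - <<'E'
from h import *
im,W=cloud("side"); cv2.imwrite("pics/e2.png",cv2.resize(im[180:260,220:350],None,fx=6,fy=6,interpolation=cv2.INTER_CUBIC)[...,::-1])
E
```

```text
18.25 [ 0.4403 -0.0863  0.1797] yaw 6.17 [ 0.9364895  -1.07829854 -0.06925288]
side bar 593.4 -70.4 yaw 5.03 z 25.6 L 135.9 block xy 1.3 -0.6
```

View pics/e2.png

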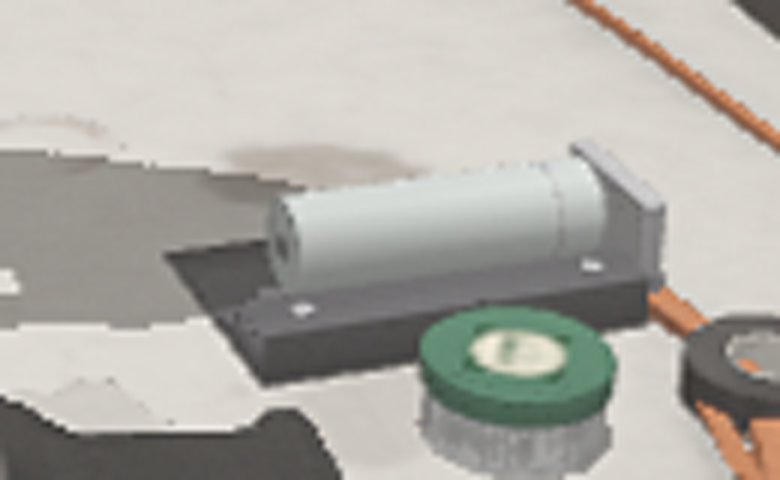

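The bar lies in the groove, from (285,240) to the stop plate at (605,200), with the robot clear of it.

```bash
python3 -c "
from h import *
print(ticket.sign_off())"
```

```text
the job is handed in; nothing more can be done
None
```

I rolled the bar up the ramp into the V-groove and pushed it endways until it butted against the stop plate, with the arm well clear when I handed the job in at about 18 s of the 58 s.

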